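# Find the heavy side of a shaker pulley and hold it down

### The job

This is the drive of our paint shaker: a counterweight is shut up inside the pulley where you cannot see it, and the bearings are stiff, so the pulley stays wherever it is left. Turn the pulley by hand, feel which is its heavy side, bring that side straight down, and finish still gripping the rim and holding it there, so that I can chalk the top. Leave the other things on the bench alone.

Things in the scene. Friction and masses are not known exactly. Their poses are not given: they have to be found in the camera images.
- drive: Fixed base bolted to the bench: grey plate 240 x 200 x 8 mm with two pedestals with dark pillow blocks that carry the shaft, 45 to 87 mm either side of the middle along y, up to 32 mm above the shaft's axis (grease nipples 38 mm). Origin: centre of the plate's underside. z up, y along the shaft, x across it in the pulley's plane, pointing roughly away from the robot.
- shaft_mid (a point): Point on the shaft's axis at mid-width of the pulley, 115 mm above the bench; it does not turn. Pulley and shaft turn as one, endlessly both ways. Seals drag a constant 0.64 N m; the hidden weight gives at most 0.44 to 0.59 N m (heavy side level with the shaft): hard to turn while the heavy side rises, very easy while it sinks, alike both ways with it straight up or straight down.
- pulley: Upright dark V-belt pulley between the blocks: closed disc, 180 mm diameter, 36 mm wide over flat sides, top 205 mm above the bench. A flat bare ring on each side, 58 to 90 mm from the axis, is where the rim is pinched; inside it cover plates, six equal bolt heads, hub: alike all round. Origin mid-width, 0.05 mm off the axis to the heavy side (too little to read); y along the shaft, x and z turn with it.
- paint_can: Bystander: quart paint tin, 108 mm in diameter, 122 mm high, standing near the drive; origin at the centre of its underside.
- spanner: Bystander: steel spanner 190 mm long, 8 mm thick, lying near the drive; origin at its middle, on its underside.
- carton: Bystander: cardboard carton 90 x 90 x 50 mm near the drive; origin at the centre of its underside.
- grease: Bystander: white tub with a black cap, 60 mm in diameter, 75 mm high, near the drive; origin at the centre of its underside.

How it is judged:
At the end, for the whole second after the job is handed in: The pulley's heavy side is straight down within 15 degrees (its centre, 0.05 mm off the axis to the heavy side, is as low as it goes), the pulley is at rest and the fingers grip it with more than 3 N; paint tin, carton, tub and spanner are within 20 mm of where they stood (height (world z) of pulley below 0.114952 m and angular speed of pulley below 0.05 rad/s and contact force between the fingers and pulley above 3 N and distance of each of paint_can, carton, grease, spanner from where it was at the start of the episode below 0.02 m); the arm keeps its last pose, push and grip.
It fails at once if a bystander (tin, carton, tub or spanner) is pushed more than 20 mm (distance of any of paint_can, carton, grease, spanner from where it was at the start of the episode above 0.02 m).
It also fails if it takes over 72 s, if anything falls off the work surface, if the arm or the gripper's body presses on something with over 40 N, if the wrist force passes 120 N, or if a joint passes its speed limit or range.

### The arm

A 6-joint arm with a two-finger parallel gripper is mounted at the origin on the work surface. World frame = base frame: x ahead of the robot, y to its left, z up, the work surface at z = 0. Lengths are in m, angles in rad, forces in N, time in s.
With the tool pointing down it reaches from about 0.25 to 0.775 m from the base axis. Payload 8.9 kg.
Tool frame: the origin (TCP) lies on the centre line of the jaws, within the pads' length; the fingertips stand 25 mm ahead of it and the grasp point (between the pads) lies 6 mm ahead of it (robot.nose_length is the z of the fingertips in the tool frame, in m); z points along the fingers, y is the direction in which the jaws open and shut (so a half turn about z gives the same grasp; the last joint's range is limited). The gripper opens to 85 mm and grips with 20 to 120 N. Pads are 22 mm wide; open, the fingers measure 114 mm over their backs; the gripper's body (76 mm by 85 mm) begins 54 mm behind the grasp point. The pads swing forward as they close: fully open they stand 13 mm farther back than shut.
Start: joints at [0.988, 0.291, -0.153, 1.127, 0, 1.431], TCP at [0.225, 0.474, 0.256] pointing down, gripper open.
Joint ranges: [-2.52, 2.52], [-0.91, 1.74], [-1.3, 1.37], [-1.96, 2.02], [-1.52, 1.47], [-3.14, 3.14]. Speed limits (rad/s): [2.22, 2.22, 2.79, 3.14, 3.14, 3.14].

### API

Orientations are given as a rotation vector (axis times angle).
In Python, from rig import readout, snapshot, job_done, robot gives the robot as it stands.
- The arm moves only by the tool step_arm, never from a script. Its argument "rows" is a list of rows, each an object of numbers: "dx", "dy", "dz": the shift along the tool's x, y, z each as a share of 40 mm, from -1 to 1; "ax", "ay", "az": the turn, a rotation vector about the tool's x, y, z each as a share of 4 degrees, from -1 to 1. In form: [{"dx": .., "dy": .., "dz": .., "ax": .., "ay": .., "az": ..}, ...]. A call has 1 to 5 rows; each row shifts and turns the pose as measured when the row begins, along the tool's axes as they then stand; what a row does not reach is not made up. A row lasts 1/10 s, in which the tool goes at most 50 mm and 8.59 degrees, less where a joint would pass 70% of its speed; a pose out of reach is approached as far as the arm can. A call with a number of a shift or a turn outside -1 to 1 is refused whole. A call with a gripper value outside its range is refused whole. "grip" is the closure, from -1 (fully open) to 1 (shut), set as the call begins (left out, the last holds). The fingers move at their own pace and stop on an object; "force" is the grip in N (left out, the last holds). Time passes only in rows, so rows that do not move let the fingers close. It gives the time, the measured TCP pose, the force and the opening at its end, in the units of the state.
- readout.read_state(): the state, without advancing time (a new reading comes with each control period).
- snapshot(name): name is "scene" or "top"; returns a dict with "image" (400x640x3 uint8, blue, green, red), "K" (3x3 intrinsics, pixels), "R" (3x3) and "t" (3): a world point X has camera coordinates R X + t. Camera axes: x right, y down, z forward; pixel columns grow to the right and rows downward; lengths in m; the calibration is good to about 2 mm. A picture is of the moment at which its call begins. There is no depth.
- job_done(): hands the job in, once; it reports no verdict.
The state is a dict: "time": time; "joint_pos": joint angles; "dq": joint speeds; "effort": joint torques, N m; "ee_pos": TCP position; "orientation": TCP orientation; "wrist_force": force on the tool from outside, world axes, zero at the start; "wrist_torque": the same for the moment, N m; "gripper_width": finger opening in m.
Only numpy, scipy, OpenCV 4.12 (cv2) and the standard library are available. Lean on these libraries where they do the work, as an engineer would, in place of code of your own. Each camera call takes 0.05 s, during which the arm holds its last target.

## Working session

There is one attempt and no reset: what is moved stays moved. The work goes in short steps, Python scripts to look and compute and a tool call to move; the robot and the scene stay as the last step left them, time stands still between calls to the robot, and variables do not carry over. Pictures are saved under pics/ and viewed, and the job is handed in when it is done.

Besides the shell and the picture viewer there is one more tool, called after ">>>" as name(argument=value, ...), one argument or row to a line, values as JSON. step_arm: Moves the arm, as the interface text tells. Its arguments: {"type":"object","properties":{"rows":{"type":"array","items":{"type":"object","properties":{"dx":{"type":"number"},"dy":{"type":"number"},"dz":{"type":"number"},"ax":{"type":"number"},"ay":{"type":"number"},"az":{"type":"number"}}}},"grip":{"type":"number"},"force":{"type":"number"}},"required":["rows"]}

```bash
ls; mkdir -p pics; python3 - <<'E'
from rig import readout, snapshot, robot
import cv2
print(readout.read_state())
print([a for a in dir(robot) if a[0]!='_'])
for n in("scene","top"):
    s=snapshot(n); cv2.imwrite(f"pics/{n}0.png",s["image"]); print(n,s["K"],s["R"],s["t"])
E
```

```text
pics
{'time': 0.0, 'joint_pos': array([ 9.87681302e-01,  2.91281293e-01, -1.54140812e-01,  1.12671104e+00,
       -1.95565944e-05,  1.43150010e+00]), 'dq': array([ 0.00152939, -0.00045417,  0.00130049, -0.00116039,  0.00016265,
       -0.000344  ]), 'effort': array([ 1.71519441e-04, -5.37141109e+01,  3.31373262e+01,  1.57930650e-02,
       -3.40597626e-04, -1.96150364e-05]), 'ee_pos': array([0.22519725, 0.47378343, 0.25572636]), 'orientation': array([-6.91341191e-01, -3.06411400e+00,  1.97493853e-03]), 'wrist_force': array([0.06528497, 0.08601208, 0.28433357]), 'wrist_torque': array([ 0.0204684 , -0.03168337, -0.02175223]), 'gripper_width': 0.08530995537678704}
['IKError', 'nose_length']
scene [[369.77256124   0.         323.95763299]
 [  0.         369.77256124 199.55928113]
 [  0.           0.           1.        ]] [[-0.15779677  0.98744191 -0.00765859]
 [ 0.75900659  0.11632344 -0.64060741]
 [-0.63167173 -0.1068987  -0.76783038]] [ 0.06939107 -0.34101625  1.38314569]
top [[495.12034962   0.         318.00445822]
 [  0.         495.12034962 205.62148781]
 [  0.           0.           1.        ]] [[-0.01557155 -0.99964378 -0.02167564]
 [-0.9833455   0.0192364  -0.18072516]
 [ 0.18107774  0.01850047 -0.98329476]] [0.04726155 0.54216503 1.24910945]
```

View pics/scene0.png

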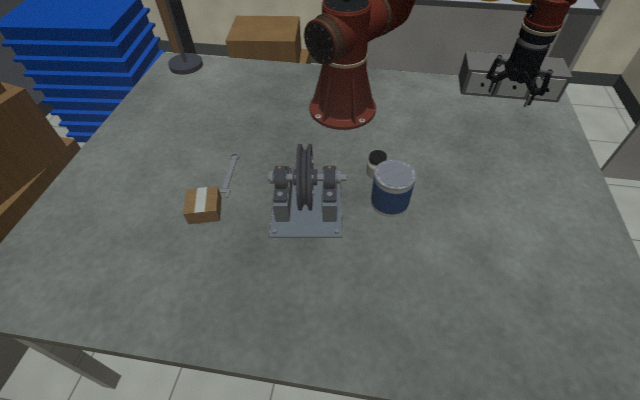

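View pics/top0.png

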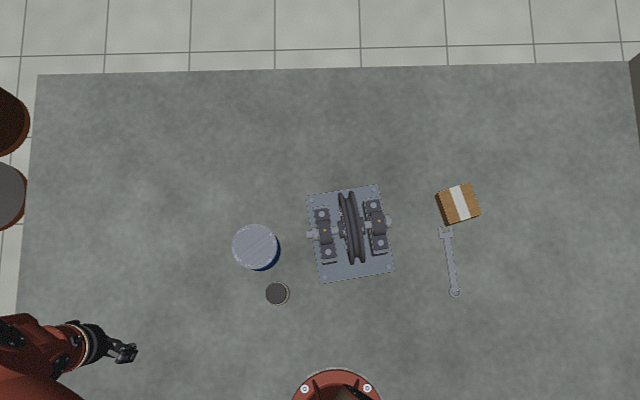

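The scene shows the pulley at about (305,178) between its two blocks. The tub (377,163) and tin (392,188) are on the +y side, and the spanner and carton are on the -y side. The top view has plate corners near (305,195), (379,184), (394,272) and (321,283). Next I'll zoom in and cast rays.

```bash
cat > h.py <<'E'
import numpy as np
def ray(s,u,v,z):
    d=s["R"].T@np.linalg.solve(s["K"],[u,v,1.]); c=-s["R"].T@s["t"]
    return c+d*(z-c[2])/d[2]
def proj(s,X):
    p=s["K"]@(s["R"]@np.asarray(X,float)+s["t"]); return p[:2]/p[2]
E
python3 - <<'E'
from rig import snapshot
import cv2,numpy as np
from h import *
s=snapshot("top"); im=s["image"]
cv2.imwrite("pics/topz.png",cv2.resize(im[170:300,290:410],None,fx=5,fy=4.6*5/4.6,interpolation=cv2.INTER_CUBIC)[:600])
s2=snapshot("scene"); cv2.imwrite("pics/scz.png",cv2.resize(s2["image"][130:250,250:420],None,fx=4.5,fy=4.5,interpolation=cv2.INTER_CUBIC))
C=[ray(s,u,v,.008) for u,v in[(305,195),(379,184),(394,272),(321,283)]]
print(np.round(C,4)); print([np.linalg.norm(C[i]-C[i-1]) for i in range(4)],np.mean(C,0))
E
```

```text
[[ 0.5807  0.0735  0.008 ]
 [ 0.6073 -0.1286  0.008 ]
 [ 0.3688 -0.159   0.008 ]
 [ 0.3433  0.0339  0.008 ]]
[np.float64(0.2407063574049637), np.float64(0.20378712871752103), np.float64(0.24036233436912702), np.float64(0.19457781098399488)] [ 0.47502619 -0.04506821  0.008     ]
```

View pics/topz.png

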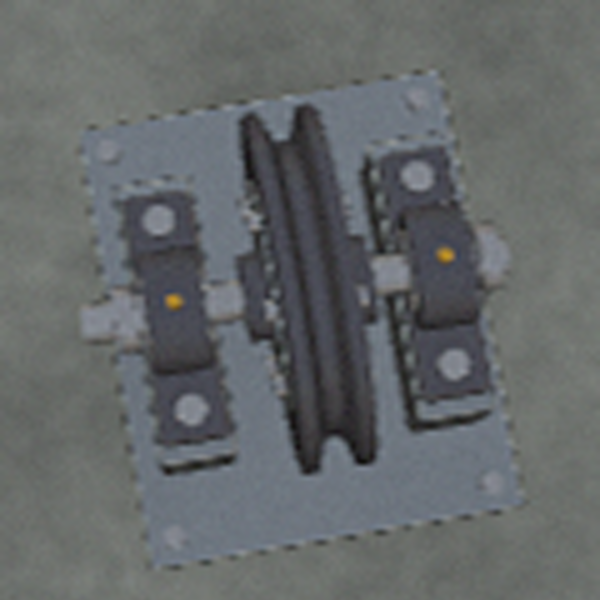

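View pics/scz.png

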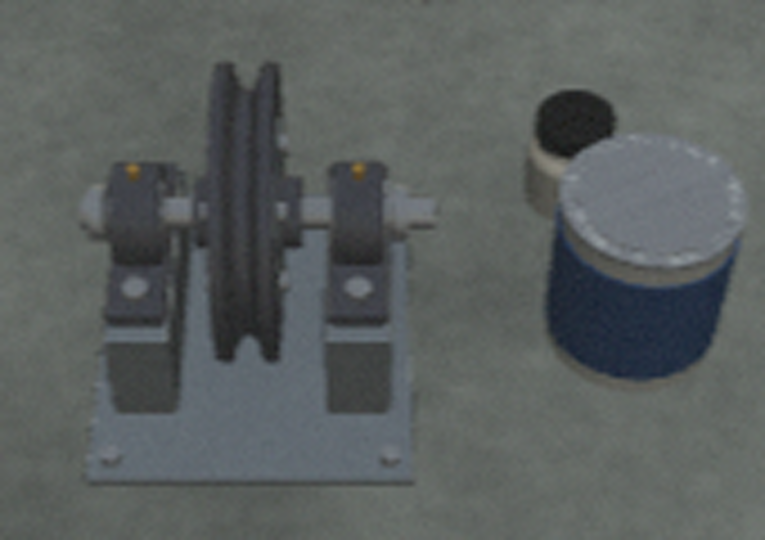

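```bash
cat >> h.py <<'E'
from scipy.spatial.transform import Rotation as Ro
def pose(st): return np.array(st["ee_pos"]),Ro.from_rotvec(st["orientation"])
def delta(st,p,R):
    """shares from the measured pose to target (total)"""
    p0,R0=pose(st); d=R0.inv().apply(np.asarray(p)-p0)/.04; a=np.degrees((R0.inv()*R).as_rotvec())/4
    return d,a
E
python3 - <<'E'
from rig import snapshot,readout
from h import *
s=snapshot("top");s2=snapshot("scene")
C=np.array([ray(s,u,v,.008) for u,v in[(307,195.6),(377.2,184.2),(394.4,270),(320.6,283.6)]])
C2=np.array([ray(s2,250+u/4.5,130+v/4.5,.008) for u,v in[(87,482),(413,482)]])
print(C.round(4),C.mean(0),[np.linalg.norm(C[i]-C[i-1]).round(4) for i in range(4)]); print("scene far corners",C2)
x=(C[0]-C[3]+C[1]-C[2]);print("yaw",np.degrees(np.arctan2(x[1],x[0])))
y=(C[0]-C[1]+C[3]-C[2]);print("yaw y",np.degrees(np.arctan2(-y[0],y[1])))
N=np.array([ray(s,324.8,230.0,.153),ray(s,379.2,220.8,.153)]);print("nip",N,N.mean(0),np.linalg.norm(N[0]-N[1]));d=N[0]-N[1];print(np.degrees(np.arctan2(-d[0],d[1])))
N=np.array([ray(s2,250+u/4.5,130+v/4.5,.153) for u,v in[(358,170),(132,171)]]);print("nip scene",N,N.mean(0),np.linalg.norm(N[0]-N[1]));d=N[0]-N[1];print(np.degrees(np.arctan2(-d[0],d[1])))
# pulley top silhouette in scene
P=[ray(s2,250+u/4.5,130+v/4.5,.205) for u,v in[(222,63),(271,63)]];print("rimtop",P,np.mean(P,0))
E
```

```text
[[ 0.5789  0.068   0.008 ]
 [ 0.6068 -0.1237  0.008 ]
 [ 0.374  -0.1603  0.008 ]
 [ 0.3417  0.0349  0.008 ]] [ 0.47538534 -0.04524696  0.008     ] [np.float64(0.2395), np.float64(0.1937), np.float64(0.2356), np.float64(0.1979)]
scene far corners [[ 0.60942382 -0.12320678  0.008     ]
 [ 0.57936519  0.07134452  0.008     ]]
yaw 8.440677898513567
yaw y 8.837786815514038
nip [[ 0.4643876   0.02048268  0.153     ]
 [ 0.48415512 -0.11000933  0.153     ]] [ 0.47427136 -0.04476332  0.153     ] 0.1319807529476474
8.613934951321205
nip scene [[ 0.46555728  0.02017353  0.153     ]
 [ 0.48617206 -0.10998313  0.153     ]] [ 0.47586467 -0.0449048   0.153     ] 0.13177908104837804
8.99999739292114
rimtop [array([ 0.44329914, -0.0620697 ,  0.205     ]), array([ 0.43911052, -0.03432582,  0.205     ])] [ 0.44120483 -0.04819776  0.205     ]
```

```bash
cat >> h.py <<'E'
CEN=np.array([.4753,-.0450,.115]); YAW=np.radians(8.7)
ex=np.array([np.cos(YAW),np.sin(YAW),0]); ey=np.array([-np.sin(YAW),np.cos(YAW),0]); ez=np.array([0,0,1.])
def tgt(th,r):
    """tilt th (deg, + = towards drive +x), TCP at radius r"""
    t=np.radians(th); u=np.sin(t)*ex+np.cos(t)*ez
    z=-u; y=ey; x=np.cross(y,z)
    return CEN+r*u, Ro.from_matrix(np.c_[x,y,z])
def where(st):
    p,R=pose(st); M=R.as_matrix(); d=p-CEN; 
    return dict(th=np.degrees(np.arctan2(d@ex,d[2])),r=np.hypot(d@ex,d[2]),y=d@ey,tilt=np.degrees(np.arctan2(-M[:,2]@ex,-M[2,2])))
E
python3 - <<'E'
from rig import readout
from h import *
st=readout.read_state(); d,a=delta(st,*tgt(0,.14)); print(d,a,tgt(0,.14)[0])
E
```

```text
[-11.21490702  -9.0356574    0.03095674] [-6.48495049e-03 -2.66910685e-03 -8.53189298e+00] [ 0.4753 -0.045   0.255 ]
```

>>> step_arm(
  rows=[
    {"dx":-0.9,"dy":-0.72,"dz":-0.1},
    {"dx":-0.9,"dy":-0.72,"dz":-0.1},
    {"dx":-0.9,"dy":-0.72},
    {"dx":-0.9,"dy":-0.72},
    {"dx":-0.9,"dy":-0.72},
  ],
  grip=-0.2,
  force=100,
)

```text
validation failed for argument at $.ro...
```

>>> step_arm(
  rows=[
    {"dx":-0.9,"dy":-0.72},
    {"dx":-0.9,"dy":-0.72},
    {"dx":-0.9,"dy":-0.72},
    {"dx":-0.9,"dy":-0.72},
    {"dx":-0.9,"dy":-0.72},
  ],
)

```text
validation failed for argument at $.ro...
```

```bash
cat > w.py <<'E'
import sys
from rig import readout
from h import *
st=readout.read_state(); print(round(st["time"],2),{k:round(float(v),4) for k,v in where(st).items()},"w",round(st["gripper_width"],4),"q",st["joint_pos"].round(2))
p,R=pose(st);F=st["wrist_force"];T=st["wrist_torque"]
print("F",F.round(1),"T",T.round(2))
if len(sys.argv)>2:
    d,a=delta(st,*tgt(float(sys.argv[1]),float(sys.argv[2]))); print("d",d.round(2),"a",a.round(2))
E
python3 w.py 0 .14
```

```text
0.3 {'th': -50.0723, 'r': 0.2198, 'y': 0.5509, 'tilt': 0.0176} w 0.0855 q [ 0.99  0.29 -0.15  1.13 -0.    1.43]
F [-0.3  0.4 -0.7] T [ 0.03 -0.02 -0.  ]
d [-11.21  -9.04   0.03] a [-0.01 -0.   -8.53]
```

Every field may be required, so I'll fill in all six.

>>> step_arm(
  rows=[
    {"dx":-0.9,"dy":-0.72,"dz":-0.1,"ax":0,"ay":0,"az":0},
    {"dx":-0.9,"dy":-0.72,"dz":-0.1,"ax":0,"ay":0,"az":0},
    {"dx":-0.9,"dy":-0.72,"dz":0,"ax":0,"ay":0,"az":0},
    {"dx":-0.9,"dy":-0.72,"dz":0,"ax":0,"ay":0,"az":0},
    {"dx":-0.9,"dy":-0.72,"dz":0,"ax":0,"ay":0,"az":0},
  ],
  grip=-0.2,
  force=100,
)

```text
time: 0.8
ee_pos: [0.3273, 0.2648, 0.2635]
orientation: [0.676, 3.068, 0.002]
wrist_force: [2.0, -0.5, 0.2]
gripper_width: 0.0511
```

>>> step_arm(
  rows=[
    {"dx":-0.9,"dy":-0.72,"dz":0,"ax":0,"ay":0,"az":0},
    {"dx":-0.9,"dy":-0.72,"dz":0,"ax":0,"ay":0,"az":0},
    {"dx":-0.9,"dy":-0.72,"dz":0,"ax":0,"ay":0,"az":0},
    {"dx":-0.9,"dy":-0.72,"dz":0,"ax":0,"ay":0,"az":0},
    {"dx":-0.9,"dy":-0.72,"dz":0,"ax":0,"ay":0,"az":0},
  ],
)

```text
time: 1.3
ee_pos: [0.4326, 0.0494, 0.2645]
orientation: [0.674, 3.065, 0.005]
wrist_force: [1.3, 0.4, 0.5]
gripper_width: 0.0513
```

```bash
python3 w.py 0 .14
```

```text
1.3 {'th': -10.5732, 'r': 0.152, 'y': 0.0998, 'tilt': -0.2548} w 0.0513 q [-0.06  0.11 -0.36  1.1   0.    0.38]
F [1.3 0.4 0.5] T [ 0.03 -0.01  0.  ]
d [-1.96 -1.7   0.24] a [ 0.04  0.06 -8.38]
```

>>> step_arm(
  rows=[
    {"dx":-0.9,"dy":-0.8,"dz":0,"ax":0,"ay":0,"az":0},
    {"dx":-0.9,"dy":-0.8,"dz":0,"ax":0,"ay":0,"az":0},
    {"dx":0,"dy":0,"dz":0,"ax":0,"ay":0,"az":-1},
    {"dx":0,"dy":0,"dz":0,"ax":0,"ay":0,"az":-1},
    {"dx":0,"dy":0,"dz":0,"ax":0,"ay":0,"az":-1},
  ],
)

```text
time: 1.8
ee_pos: [0.4744, -0.0499, 0.2641]
orientation: [0.355, 3.115, 0.002]
wrist_force: [0.4, 0.5, -0.1]
gripper_width: 0.0515
```

>>> step_arm(
  rows=[
    {"dx":0,"dy":0,"dz":0,"ax":0,"ay":0,"az":-1},
    {"dx":0,"dy":0,"dz":0,"ax":0,"ay":0,"az":-1},
    {"dx":0,"dy":0,"dz":0,"ax":0,"ay":0,"az":-1},
    {"dx":0,"dy":0,"dz":0,"ax":0,"ay":0,"az":-1},
    {"dx":0,"dy":0,"dz":0,"ax":0,"ay":0,"az":-1},
  ],
)

```text
time: 2.3
ee_pos: [0.4742, -0.0506, 0.2638]
orientation: [-0.212, 3.129, 0.001]
wrist_force: [0.9, 0.2, 0.5]
gripper_width: 0.0513
```

```bash
python3 w.py 0 .14
```

```text
2.3 {'th': -0.7431, 'r': 0.1488, 'y': -0.0054, 'tilt': -0.3092} w 0.0513 q [-0.26  0.19 -0.27  1.11  0.   -0.4 ]
F [0.9 0.2 0.5] T [ 0.06  0.01 -0.04]
d [-0.04  0.14  0.22] a [ 0.    0.08 -0.24]
```

>>> step_arm(
  rows=[
    {"dx":-0.04,"dy":0.14,"dz":0.22,"ax":0,"ay":0.08,"az":-0.24},
    {"dx":0,"dy":0,"dz":0.5,"ax":0,"ay":0,"az":0},
    {"dx":0,"dy":0,"dz":0.1,"ax":0,"ay":0,"az":0},
  ],
)

```text
time: 2.6
ee_pos: [0.4755, -0.0441, 0.2297]
orientation: [-0.238, 3.132, -0.0]
wrist_force: [-0.8, 0.3, 0.5]
gripper_width: 0.0513
```

```bash
python3 w.py 0 .084; python3 - <<'E'
from rig import snapshot
import cv2
for n,(r0,r1,c0,c1) in dict(scene=(90,250,230,430),top=(130,290,250,450)).items():
    cv2.imwrite(f"pics/{n}1.png",cv2.resize(snapshot(n)["image"][r0:r1,c0:c1],None,fx=3.5,fy=3.5,interpolation=cv2.INTER_CUBIC))
E
```

```text
2.6 {'th': 0.1635, 'r': 0.1147, 'y': 0.0008, 'tilt': -0.0214} w 0.0513 q [-0.25  0.22 -0.32  1.03 -0.   -0.4 ]
F [-0.8  0.3  0.5] T [-0.03  0.03  0.01]
d [ 0.01 -0.02  0.77] a [-0.    0.01 -0.  ]
```

View pics/scene1.png

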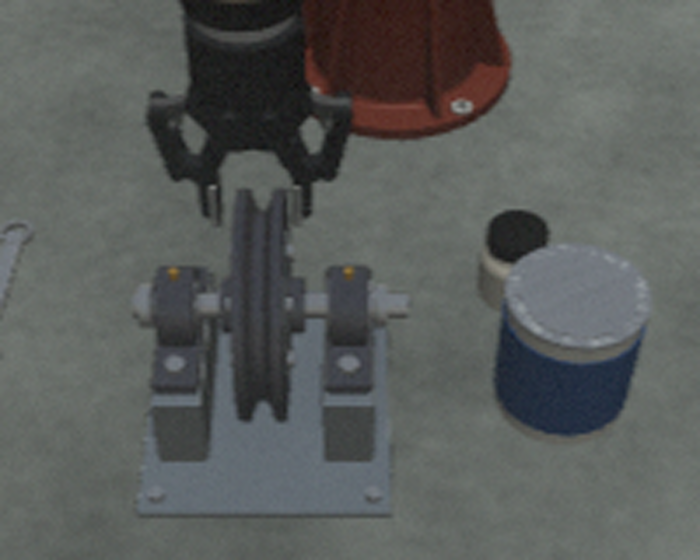

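View pics/top1.png

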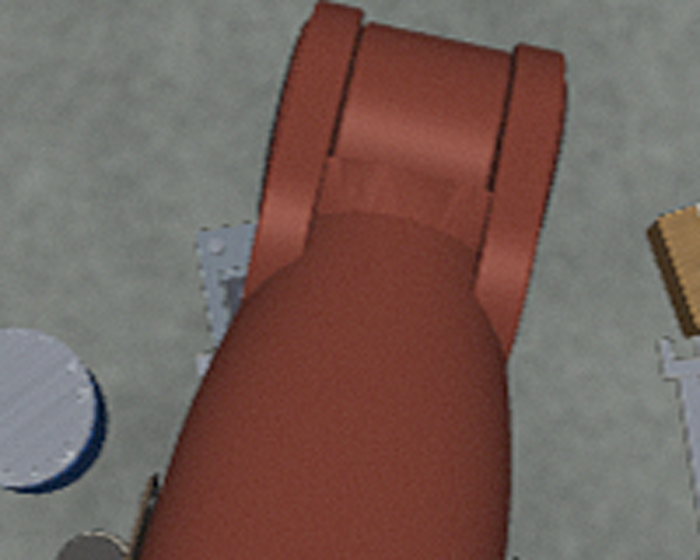

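The scene view shows the fingers centred and straddling the rim, with the rim top at (262,195) between them. The arm hides the drive in the top view. I'll descend and grip.

>>> step_arm(
  rows=[
    {"dx":0,"dy":0,"dz":0.4,"ax":0,"ay":0,"az":0},
    {"dx":0,"dy":0,"dz":0.37,"ax":0,"ay":0,"az":0},
  ],
)

```text
time: 2.9
ee_pos: [0.478, -0.0445, 0.2022]
orientation: [-0.236, 3.127, -0.003]
wrist_force: [-0.5, -0.1, -1.2]
gripper_width: 0.0515
```

>>> step_arm(
  rows=[
    {"dx":0,"dy":0,"dz":0,"ax":0,"ay":0,"az":0},
    {"dx":0,"dy":0,"dz":0,"ax":0,"ay":0,"az":0},
    {"dx":0,"dy":0,"dz":0,"ax":0,"ay":0,"az":0},
  ],
  grip=1,
  force=100,
)

```text
time: 3.2
ee_pos: [0.4775, -0.0443, 0.2022]
orientation: [-0.235, 3.129, -0.002]
wrist_force: [2.5, -1.2, -16.7]
gripper_width: 0.0344
```

```bash
python3 w.py 0 .084
```

```text
3.2 {'th': 1.5139, 'r': 0.0872, 'y': 0.0004, 'tilt': -0.2247} w 0.0344 q [-0.24  0.24 -0.37  0.96 -0.   -0.39]
F [  2.5  -1.2 -16.7] T [-0.26 -0.69  0.25]
d [ 0.06 -0.01  0.08] a [-0.03  0.06 -0.03]
```

```bash
cat > lg.py <<'E'
import json
from rig import readout
from h import *
st=readout.read_state(); w=where(st)
p,R=pose(st); F=st["wrist_force"];T=st["wrist_torque"]
M0=np.cross(p-CEN,F)@ey
rec={k:np.asarray(v).tolist() for k,v in st.items()}; rec.update({k:float(v) for k,v in w.items()})
open("log.jsonl","a").write(json.dumps(rec)+"\n")
print(round(st["time"],2),"th %.1f tilt %.1f r %.4f y %.4f"%(w["th"],w["tilt"],w["r"],w["y"]),"F",F.round(1),"T",T.round(2),"M=rxF %.2f  T.ey %.2f"%(M0,T@ey),"q",st["joint_pos"].round(2),"gw",round(st["gripper_width"],4))
E
python3 lg.py
```

```text
3.2 th 1.5 tilt -0.2 r 0.0872 y 0.0004 F [  2.5  -1.2 -16.7] T [-0.26 -0.69  0.25] M=rxF 0.24  T.ey -0.64 q [-0.24  0.24 -0.37  0.96 -0.   -0.39] gw 0.0344
```

>>> step_arm(
  rows=[
    {"dx":-0.12,"dy":0,"dz":0,"ax":0,"ay":0.75,"az":0},
    {"dx":-0.12,"dy":0,"dz":0,"ax":0,"ay":0.75,"az":0},
    {"dx":-0.12,"dy":0,"dz":0,"ax":0,"ay":0.75,"az":0},
  ],
)

```text
time: 3.5
ee_pos: [0.4891, -0.0425, 0.2009]
orientation: [0.221, -2.973, 0.02]
wrist_force: [-4.1, -1.2, -11.1]
gripper_width: 0.0342
```

```bash
python3 lg.py
```

```text
3.5 th 9.3 tilt 9.2 r 0.0871 y 0.0004 F [ -4.1  -1.2 -11.1] T [-0.18 -0.63 -0.07] M=rxF -0.21  T.ey -0.59 q [-0.2   0.39 -0.18  1.16 -0.06 -0.34] gw 0.0342
```

>>> step_arm(
  rows=[
    {"dx":-0.12,"dy":0,"dz":0,"ax":0,"ay":0.75,"az":0},
    {"dx":-0.12,"dy":0,"dz":0,"ax":0,"ay":0.75,"az":0},
  ],
)

```text
time: 3.7
ee_pos: [0.4981, -0.0411, 0.1988]
orientation: [0.211, -2.863, 0.031]
wrist_force: [-3.4, -1.0, -12.7]
gripper_width: 0.0343
```

```bash
python3 lg.py
```

```text
3.7 th 15.4 tilt 15.6 r 0.0869 y 0.0004 F [ -3.4  -1.  -12.7] T [-0.06 -1.46  0.08] M=rxF -0.00  T.ey -1.44 q [-0.18  0.49 -0.04  1.3  -0.09 -0.31] gw 0.0343
```

>>> step_arm(
  rows=[
    {"dx":-0.12,"dy":0,"dz":0,"ax":0,"ay":0.75,"az":0},
    {"dx":-0.12,"dy":0,"dz":0,"ax":0,"ay":0.75,"az":0},
  ],
)

```text
time: 3.9
ee_pos: [0.5071, -0.0397, 0.1955]
orientation: [0.202, -2.753, 0.041]
wrist_force: [-4.8, -1.4, -10.9]
gripper_width: 0.0341
```

```bash
python3 lg.py
```

```text
3.9 th 21.8 tilt 21.9 r 0.0867 y 0.0004 F [ -4.8  -1.4 -10.9] T [-0.09 -1.28  0.29] M=rxF -0.05  T.ey -1.26 q [-0.16  0.6   0.1   1.43 -0.11 -0.28] gw 0.0341
```

>>> step_arm(
  rows=[
    {"dx":-0.12,"dy":0,"dz":0,"ax":0,"ay":0.75,"az":0},
    {"dx":-0.12,"dy":0,"dz":0,"ax":0,"ay":0.75,"az":0},
  ],
)

```text
time: 4.1
ee_pos: [0.5157, -0.0384, 0.1913]
orientation: [0.194, -2.643, 0.051]
wrist_force: [-4.1, -0.5, -10.1]
gripper_width: 0.0343
```

```bash
python3 lg.py
```

```text
4.1 th 28.2 tilt 28.2 r 0.0866 y 0.0004 F [ -4.1  -0.5 -10.1] T [-0.12 -1.39  0.36] M=rxF 0.10  T.ey -1.36 q [-0.14  0.72  0.25  1.58 -0.13 -0.25] gw 0.0343
```

>>> step_arm(
  rows=[
    {"dx":-0.12,"dy":0,"dz":0,"ax":0,"ay":0.75,"az":0},
    {"dx":-0.12,"dy":0,"dz":0,"ax":0,"ay":0.75,"az":0},
  ],
)

```text
time: 4.3
ee_pos: [0.5238, -0.0372, 0.1861]
orientation: [0.186, -2.532, 0.06]
wrist_force: [-7.6, -0.9, -8.0]
gripper_width: 0.0345
```

```bash
python3 lg.py
```

```text
4.3 th 34.7 tilt 34.6 r 0.0864 y 0.0004 F [-7.6 -0.9 -8. ] T [-0.13 -1.42  0.32] M=rxF -0.16  T.ey -1.39 q [-0.12  0.84  0.41  1.72 -0.15 -0.22] gw 0.0345
```

>>> step_arm(
  rows=[
    {"dx":0,"dy":0,"dz":0,"ax":0,"ay":0,"az":0},
    {"dx":0,"dy":0,"dz":0,"ax":0,"ay":0,"az":0},
  ],
)

```text
time: 4.5
ee_pos: [0.5248, -0.037, 0.1854]
orientation: [0.186, -2.529, 0.061]
wrist_force: [-6.2, 0.1, -1.1]
gripper_width: 0.0345
```

```bash
python3 lg.py
```

```text
4.5 th 35.5 tilt 34.8 r 0.0864 y 0.0004 F [-6.2  0.1 -1.1] T [-0.28 -0.09  0.22] M=rxF -0.37  T.ey -0.05 q [-0.12  0.84  0.41  1.73 -0.15 -0.22] gw 0.0345
```

>>> step_arm(
  rows=[
    {"dx":0.12,"dy":0,"dz":0,"ax":0,"ay":-0.75,"az":0},
    {"dx":0.12,"dy":0,"dz":0,"ax":0,"ay":-0.75,"az":0},
  ],
)

```text
time: 4.7
ee_pos: [0.5175, -0.0381, 0.1902]
orientation: [0.195, -2.636, 0.053]
wrist_force: [-2.6, -0.4, -3.8]
gripper_width: 0.0344
```

```bash
python3 lg.py
```

```text
4.7 th 29.6 tilt 28.6 r 0.0865 y 0.0004 F [-2.6 -0.4 -3.8] T [-0.15 -0.32  0.11] M=rxF -0.04  T.ey -0.29 q [-0.14  0.73  0.26  1.59 -0.14 -0.25] gw 0.0344
```

>>> step_arm(
  rows=[
    {"dx":0.12,"dy":0,"dz":0,"ax":0,"ay":-0.75,"az":0},
    {"dx":0.12,"dy":0,"dz":0,"ax":0,"ay":-0.75,"az":0},
  ],
)

```text
time: 4.9
ee_pos: [0.5086, -0.0395, 0.1948]
orientation: [0.202, -2.746, 0.044]
wrist_force: [-0.6, -0.6, -10.3]
gripper_width: 0.034
```

```bash
python3 lg.py
```

```text
4.9 th 22.9 tilt 22.3 r 0.0867 y 0.0004 F [ -0.6  -0.6 -10.3] T [-0.03 -1.26  0.08] M=rxF 0.29  T.ey -1.24 q [-0.15  0.61  0.11  1.44 -0.12 -0.28] gw 0.034
```

>>> step_arm(
  rows=[
    {"dx":0.12,"dy":0,"dz":0,"ax":0,"ay":-0.75,"az":0},
    {"dx":0.12,"dy":0,"dz":0,"ax":0,"ay":-0.75,"az":0},
  ],
)

```text
time: 5.1
ee_pos: [0.4995, -0.0409, 0.1983]
orientation: [0.21, -2.858, 0.034]
wrist_force: [0.7, -0.1, -12.3]
gripper_width: 0.0344
```

```bash
python3 lg.py
```

```text
5.1 th 16.4 tilt 15.8 r 0.0869 y 0.0004 F [  0.7  -0.1 -12.3] T [ 0.09 -1.28  0.17] M=rxF 0.36  T.ey -1.28 q [-0.17  0.5  -0.03  1.3  -0.09 -0.31] gw 0.0344
```

>>> step_arm(
  rows=[
    {"dx":0.12,"dy":0,"dz":0,"ax":0,"ay":-0.75,"az":0},
    {"dx":0.12,"dy":0,"dz":0,"ax":0,"ay":-0.75,"az":0},
  ],
)

```text
time: 5.3
ee_pos: [0.4901, -0.0423, 0.2007]
orientation: [0.218, -2.971, 0.023]
wrist_force: [1.8, -0.9, -14.7]
gripper_width: 0.0341
```

```bash
python3 lg.py
```

```text
5.3 th 10.0 tilt 9.4 r 0.0870 y 0.0004 F [  1.8  -0.9 -14.7] T [ 0.1  -1.16  0.18] M=rxF 0.36  T.ey -1.16 q [-0.2   0.39 -0.17  1.16 -0.06 -0.34] gw 0.0341
```

>>> step_arm(
  rows=[
    {"dx":0.12,"dy":0,"dz":0,"ax":0,"ay":-0.75,"az":0},
    {"dx":0.12,"dy":0,"dz":0,"ax":0,"ay":-0.75,"az":0},
  ],
)

```text
time: 5.5
ee_pos: [0.4805, -0.0437, 0.2021]
orientation: [0.226, -3.083, 0.011]
wrist_force: [4.1, -2.5, -16.4]
gripper_width: 0.0341
```

```bash
python3 lg.py
```

```text
5.5 th 3.5 tilt 2.9 r 0.0872 y 0.0005 F [  4.1  -2.5 -16.4] T [ 0.06 -1.12  0.16] M=rxF 0.41  T.ey -1.11 q [-0.23  0.29 -0.31  1.02 -0.02 -0.37] gw 0.0341
```

>>> step_arm(
  rows=[
    {"dx":0.12,"dy":0,"dz":0,"ax":0,"ay":-0.75,"az":0},
    {"dx":0.12,"dy":0,"dz":0,"ax":0,"ay":-0.75,"az":0},
  ],
)

```text
time: 5.7
ee_pos: [0.4708, -0.0452, 0.2023]
orientation: [-0.225, 3.071, 0.001]
wrist_force: [6.3, -3.1, -18.2]
gripper_width: 0.0344
```

```bash
python3 lg.py
```

```text
5.7 th -2.9 tilt -3.6 r 0.0874 y 0.0005 F [  6.3  -3.1 -18.2] T [ 0.04 -1.03  0.13] M=rxF 0.42  T.ey -1.03 q [-0.26  0.19 -0.44  0.88  0.02 -0.41] gw 0.0344
```

>>> step_arm(
  rows=[
    {"dx":0.12,"dy":0,"dz":0,"ax":0,"ay":-0.75,"az":0},
    {"dx":0.12,"dy":0,"dz":0,"ax":0,"ay":-0.75,"az":0},
  ],
)

```text
time: 5.9
ee_pos: [0.4611, -0.0467, 0.2015]
orientation: [-0.217, 2.959, 0.012]
wrist_force: [9.3, -2.9, -21.5]
gripper_width: 0.0341
```

```bash
python3 lg.py
```

```text
5.9 th -9.4 tilt -10.0 r 0.0876 y 0.0005 F [  9.3  -2.9 -21.5] T [ 0.03 -0.93  0.13] M=rxF 0.45  T.ey -0.92 q [-0.31  0.09 -0.57  0.74  0.07 -0.45] gw 0.0341
```

>>> step_arm(
  rows=[
    {"dx":0.12,"dy":0,"dz":0,"ax":0,"ay":-0.75,"az":0},
    {"dx":0.12,"dy":0,"dz":0,"ax":0,"ay":-0.75,"az":0},
  ],
)

```text
time: 6.1
ee_pos: [0.4516, -0.0481, 0.1995]
orientation: [-0.209, 2.847, 0.022]
wrist_force: [13.9, -4.4, -25.1]
gripper_width: 0.0344
```

```bash
python3 lg.py
```

```text
6.1 th -15.8 tilt -16.5 r 0.0879 y 0.0005 F [ 13.9  -4.4 -25.1] T [ 0.03 -0.86 -0.05] M=rxF 0.51  T.ey -0.85 q [-0.36  0.01 -0.7   0.6   0.13 -0.49] gw 0.0344
```

>>> step_arm(
  rows=[
    {"dx":0.12,"dy":0,"dz":0,"ax":0,"ay":-0.75,"az":0},
    {"dx":0.12,"dy":0,"dz":0,"ax":0,"ay":-0.75,"az":0},
  ],
)

```text
time: 6.3
ee_pos: [0.4424, -0.0495, 0.1965]
orientation: [-0.2, 2.735, 0.032]
wrist_force: [19.1, -4.5, -31.0]
gripper_width: 0.0342
```

```bash
python3 lg.py
```

```text
6.3 th -22.2 tilt -22.9 r 0.0880 y 0.0006 F [ 19.1  -4.5 -31. ] T [-0.02 -0.7  -0.18] M=rxF 0.45  T.ey -0.69 q [-0.42 -0.07 -0.83  0.46  0.2  -0.53] gw 0.0342
```

>>> step_arm(
  rows=[
    {"dx":0.12,"dy":0,"dz":0.03,"ax":0,"ay":-0.75,"az":0},
    {"dx":0.12,"dy":0,"dz":0.03,"ax":0,"ay":-0.75,"az":0},
  ],
)

```text
time: 6.5
ee_pos: [0.4346, -0.0506, 0.1928]
orientation: [-0.193, 2.621, 0.039]
wrist_force: [-12.7, -6.4, 13.2]
gripper_width: 0.0342
```

```bash
python3 lg.py
```

```text
6.5 th -27.8 tilt -29.5 r 0.0880 y 0.0006 F [-12.7  -6.4  13.2] T [0.84 2.57 0.41] M=rxF -0.51  T.ey 2.41 q [-0.48 -0.14 -0.96  0.32  0.29 -0.57] gw 0.0342
```

>>> step_arm(
  rows=[
    {"dx":0.12,"dy":0,"dz":0.03,"ax":0,"ay":-0.75,"az":0},
    {"dx":0.12,"dy":0,"dz":0.03,"ax":0,"ay":-0.75,"az":0},
  ],
)

```text
time: 6.7
ee_pos: [0.4266, -0.0519, 0.188]
orientation: [-0.184, 2.509, 0.044]
wrist_force: [1.6, -4.4, -4.4]
gripper_width: 0.034
```

```bash
python3 lg.py
```

```text
6.7 th -34.0 tilt -35.9 r 0.0880 y 0.0005 F [ 1.6 -4.4 -4.4] T [ 0.12  1.53 -0.21] M=rxF -0.15  T.ey 1.50 q [-0.57 -0.18 -1.08  0.16  0.38 -0.61] gw 0.034
```

>>> step_arm(
  rows=[
    {"dx":0.12,"dy":0,"dz":0.03,"ax":0,"ay":-0.75,"az":0},
    {"dx":0.12,"dy":0,"dz":0.03,"ax":0,"ay":-0.75,"az":0},
  ],
)

```text
time: 6.9
ee_pos: [0.4194, -0.0529, 0.1826]
orientation: [-0.175, 2.396, 0.048]
wrist_force: [-21.4, -7.9, 15.8]
gripper_width: 0.0344
```

```bash
python3 lg.py; python3 - <<'E'
import json
from h import *
D=[json.loads(l) for l in open("log.jsonl")]
P=np.array([d["ee_pos"] for d in D])-CEN; x=P@ex; z=P[:,2]
A=np.c_[2*x,2*z,np.ones(len(x))]; s=np.linalg.lstsq(A,x*x+z*z,rcond=None)[0]
r=np.sqrt(s[2]+s[0]**2+s[1]**2);print("axis offset",s[:2],"r",r,"resid",np.ptp(np.hypot(x-s[0],z-s[1])-r))
E
```

```text
6.9 th -39.8 tilt -42.4 r 0.0881 y 0.0006 F [-21.4  -7.9  15.8] T [0.65 3.14 0.23] M=rxF -0.62  T.ey 3.01 q [-0.66 -0.2  -1.21 -0.01  0.5  -0.66] gw 0.0344
axis offset [-0.00152034  0.00074757] r 0.08662288906577253 resid 0.00027695027742469236
```

```bash
cat >> h.py <<'E'
CEN=CEN-.0015*ex+.0007*ez
E
cat > fit.py <<'E'
import json
from h import *
D=[json.loads(l) for l in open("log.jsonl")]
S=[];
rows=[];rhs=[];pr=[]
for i in range(1,len(D)):
    d=D[i]; dt=d["tilt"]-D[i-1]["tilt"]
    if abs(dt)<3: continue
    p=np.array(d["ee_pos"]);F=np.array(d["wrist_force"]);T=np.array(d["wrist_torque"]);z=Ro.from_rotvec(d["orientation"]).as_matrix()[:,2]
    M0=np.cross(p-CEN,F)@ey+T@ey; k=np.cross(z,F)@ey; s=np.sign(dt)
    t=np.radians(d["th"])
    # M0-L k = -.64 s - a cos - b sin
    rows.append([-k,np.cos(t),np.sin(t)]); rhs.append(-.64*s-M0); pr.append((d["time"],d["th"],s,M0,k))
A=np.array(rows);b=np.array(rhs)
x,res,_,_=np.linalg.lstsq(A,b,rcond=None)
print("L,a,b",x,np.hypot(x[1],x[2]),"sd",np.std(A@x-b))
for q,e in zip(pr,A@x-b): print(np.round(q,2),"resid",e.round(2))
E
python3 fit.py
```

```text
L,a,b [0.19137422 0.37622815 1.26880691] 1.3234117280588598 sd 0.15557007795568661
[ 3.5   9.27  1.   -0.79  2.44] resid -0.04
[ 3.7  15.43  1.   -1.41 -0.02] resid -0.07
[ 3.9  21.83  1.   -1.29  0.55] resid 0.07
[ 4.1  28.24  1.   -1.24 -1.14] resid 0.55
[ 4.3  34.66  1.   -1.52  1.81] resid -0.2
[ 4.7  29.61 -1.   -0.32  0.51] resid -0.11
[ 4.9  22.95 -1.   -0.93 -3.29] resid -0.1
[ 5.1  16.45 -1.   -0.9  -3.97] resid -0.06
[ 5.3   9.96 -1.   -0.77 -4.02] resid -0.05
[ 5.5   3.5  -1.   -0.69 -4.48] resid -0.02
[ 5.7  -2.94 -1.   -0.58 -4.61] resid -0.03
[ 5.9  -9.37 -1.   -0.44 -4.91] resid 0.02
[  6.1  -15.78  -1.    -0.32  -5.43] resid 0.1
[  6.3  -22.17  -1.    -0.2   -4.67] resid -0.08
[  6.5  -27.82  -1.     1.89   5.29] resid -0.02
[  6.7  -33.96  -1.     1.35   1.83] resid -0.03
[  6.9  -39.82  -1.     2.38   5.88] resid 0.09
```

>>> step_arm(
  rows=[
    {"dx":0,"dy":0,"dz":0,"ax":0,"ay":0,"az":0},
    {"dx":0,"dy":0,"dz":0,"ax":0,"ay":0,"az":0},
    {"dx":0,"dy":0,"dz":0,"ax":0,"ay":0,"az":0},
  ],
)

```text
time: 7.2
ee_pos: [0.4177, -0.0532, 0.1817]
orientation: [-0.169, 2.394, 0.046]
wrist_force: [45.7, -1.8, -46.4]
gripper_width: 0.0343
```

```bash
python3 lg.py
```

```text
7.2 th -40.6 tilt -42.5 r 0.0870 y 0.0006 F [ 45.7  -1.8 -46.4] T [0.58 0.11 0.16] M=rxF 0.34  T.ey 0.02 q [-0.66 -0.2  -1.21 -0.02  0.5  -0.66] gw 0.0343
```

>>> step_arm(
  rows=[
    {"dx":0,"dy":0,"dz":0,"ax":0,"ay":0,"az":0},
    {"dx":0,"dy":0,"dz":0,"ax":0,"ay":0,"az":0},
  ],
  grip=-0.2,
)

```text
time: 7.4
ee_pos: [0.4178, -0.0534, 0.1827]
orientation: [-0.17, 2.392, 0.044]
wrist_force: [0.5, 0.3, 0.3]
gripper_width: 0.0516
```

>>> step_arm(
  rows=[
    {"dx":0,"dy":0,"dz":-0.5,"ax":0,"ay":0,"az":0},
    {"dx":0,"dy":0,"dz":-0.5,"ax":0,"ay":0,"az":0},
    {"dx":0,"dy":0,"dz":0,"ax":0,"ay":0,"az":0},
    {"dx":0,"dy":0,"dz":0,"ax":0,"ay":0,"az":0},
  ],
)

```text
time: 7.8
ee_pos: [0.3904, -0.057, 0.2149]
orientation: [-0.171, 2.387, 0.038]
wrist_force: [-0.2, 0.5, -0.3]
gripper_width: 0.0513
```

```bash
sed 's/log.jsonl/free.jsonl/' lg.py > lf.py; python3 lf.py; sleep 0; python3 lf.py; python3 w.py 0 .125
```

```text
7.8 th -40.3 tilt -42.9 r 0.1301 y 0.0010 F [-0.2  0.5 -0.3] T [-0.01  0.69  0.04] M=rxF -0.04  T.ey 0.69 q [-0.76 -0.36 -1.17  0.22  0.55 -0.75] gw 0.0513
7.8 th -40.3 tilt -42.9 r 0.1301 y 0.0010 F [-0.2  0.5 -0.3] T [-0.01  0.69  0.04] M=rxF -0.04  T.ey 0.69 q [-0.76 -0.36 -1.17  0.22  0.55 -0.75] gw 0.0513
7.8 {'th': -40.3377, 'r': 0.1301, 'y': 0.001, 'tilt': -42.8668} w 0.0513 q [-0.76 -0.36 -1.17  0.22  0.55 -0.75]
F [-0.2  0.5 -0.3] T [-0.01  0.69  0.04]
d [-1.98 -0.    0.96] a [-0.39 10.72 -0.12]
```

```bash
cat > fit.py <<'E'
import json,sys
from h import *
G=1.01
D=[json.loads(l) for l in open("log.jsonl")]
rows=[];rhs=[];pr=[]
for i in range(1,len(D)):
    d=D[i]; dt=d["tilt"]-D[i-1]["tilt"]
    if abs(dt)<3 or d["time"] in(4.1,): continue
    if d["time"]-D[i-1]["time"]>.45: continue
    p=np.array(d["ee_pos"]);F=np.array(d["wrist_force"]);T=np.array(d["wrist_torque"]);z=Ro.from_rotvec(d["orientation"]).as_matrix()[:,2]
    M0=np.cross(p-CEN,F)@ey+T@ey+G*np.sin(np.radians(d["tilt"])); k=np.cross(z,F)@ey; s=np.sign(dt)
    t=np.radians(d["th"]+d.get("off",0))
    rows.append([-k,np.cos(t),np.sin(t),s]); rhs.append(-M0); pr.append((d["time"],d["th"],s,M0,k))
A=np.array(rows);b=np.array(rhs)
def show(x,e): print("L,a,b",x.round(3),"W",np.hypot(x[1],x[2]).round(3),"phi0",np.degrees(np.arctan2(-x[1],-x[2])).round(1),"sd",np.std(e).round(3))
x=np.linalg.lstsq(A,b,rcond=None)[0]; show(x,A@x-b); print("free coulomb",x[3])
b2=b-.64*A[:,3]; x=np.linalg.lstsq(A[:,:3],b2,rcond=None)[0]; e=A[:,:3]@x-b2; show(x,e)
from scipy.optimize import least_squares
x=least_squares(lambda x:A[:,:3]@x-b2,x,loss="soft_l1",f_scale=.05).x; show(x,A[:,:3]@x-b2)
for q,e in zip(pr,A[:,:3]@x-b2): print(np.round(q,2),"resid",e.round(2))
E
python3 fit.py
```

```text
L,a,b [0.185 0.412 0.399 0.608] W 0.574 phi0 -134.1 sd 0.06
free coulomb 0.6080395088470457
L,a,b [0.188 0.426 0.355] W 0.554 phi0 -129.8 sd 0.063
L,a,b [0.187 0.431 0.375] W 0.571 phi0 -131.1 sd 0.064
[ 3.5   9.27  1.   -0.62  2.44] resid 0.04
[ 3.7  15.43  1.   -1.14 -0.02] resid 0.02
[ 3.9  21.83  1.   -0.91  0.55] resid 0.17
[ 4.3  34.66  1.   -0.95  1.81] resid -0.08
[ 4.7  29.61 -1.    0.16  0.51] resid -0.02
[ 4.9  22.95 -1.   -0.55 -3.29] resid -0.03
[ 5.1  16.45 -1.   -0.63 -3.97] resid -0.0
[ 5.3   9.96 -1.   -0.61 -4.02] resid -0.01
[ 5.5   3.5  -1.   -0.64 -4.48] resid 0.02
[ 5.7  -2.94 -1.   -0.65 -4.61] resid -0.01
[ 5.9  -9.37 -1.   -0.62 -4.91] resid 0.02
[  6.1  -15.78  -1.    -0.61  -5.43] resid 0.08
[  6.3  -22.17  -1.    -0.59  -4.67] resid -0.1
[  6.5  -27.82  -1.     1.39   5.29] resid -0.03
[  6.7  -33.96  -1.     0.76   1.83] resid -0.07
[  6.9  -39.82  -1.     1.7    5.88] resid 0.05
```

>>> step_arm(
  rows=[
    {"dx":-0.21,"dy":0,"dz":0,"ax":0,"ay":1,"az":0},
    {"dx":-0.21,"dy":0,"dz":0,"ax":0,"ay":1,"az":0},
    {"dx":-0.21,"dy":0,"dz":0,"ax":0,"ay":1,"az":0},
    {"dx":-0.21,"dy":0,"dz":0,"ax":0,"ay":1,"az":0},
    {"dx":-0.21,"dy":0,"dz":0,"ax":0,"ay":1,"az":0},
  ],
)

```text
time: 8.3
ee_pos: [0.4249, -0.0516, 0.236]
orientation: [-0.183, 2.746, 0.001]
wrist_force: [0.6, -0.8, 0.0]
gripper_width: 0.0511
```

```bash
python3 lf.py
```

```text
8.3 th -22.3 tilt -22.2 r 0.1301 y 0.0011 F [ 0.6 -0.8  0. ] T [-0.08  0.36  0.04] M=rxF 0.06  T.ey 0.37 q [-0.42 -0.16 -0.78  0.6   0.18 -0.52] gw 0.0511
```

>>> step_arm(
  rows=[
    {"dx":-0.21,"dy":0,"dz":0,"ax":0,"ay":1,"az":0},
    {"dx":-0.21,"dy":0,"dz":0,"ax":0,"ay":1,"az":0},
    {"dx":-0.21,"dy":0,"dz":0,"ax":0,"ay":1,"az":0},
    {"dx":-0.21,"dy":0,"dz":0,"ax":0,"ay":1,"az":0},
    {"dx":-0.21,"dy":0,"dz":0,"ax":0,"ay":1,"az":0},
  ],
)

```text
time: 8.8
ee_pos: [0.4709, -0.044, 0.2433]
orientation: [-0.204, 3.104, -0.044]
wrist_force: [0.4, -0.5, 0.5]
gripper_width: 0.0512
```

```bash
python3 lf.py; python3 w.py 0 .125
```

```text
8.8 th -1.2 tilt -1.6 r 0.1276 y 0.0017 F [ 0.4 -0.5  0.5] T [-0.01 -0.02 -0.03] M=rxF 0.04  T.ey -0.02 q [-0.24  0.17 -0.34  1.02 -0.02 -0.37] gw 0.0512
8.8 {'th': -1.2123, 'r': 0.1276, 'y': 0.0017, 'tilt': -1.6212} w 0.0512 q [-0.24  0.17 -0.34  1.02 -0.02 -0.37]
F [ 0.4 -0.5  0.5] T [-0.01 -0.02 -0.03]
d [-0.07 -0.04  0.07] a [-0.43  0.41 -0.29]
```

>>> step_arm(
  rows=[
    {"dx":-0.07,"dy":-0.04,"dz":0.07,"ax":-0.43,"ay":0.41,"az":-0.29},
    {"dx":0,"dy":0,"dz":0.5,"ax":0,"ay":0,"az":0},
    {"dx":0,"dy":0,"dz":0.45,"ax":0,"ay":0,"az":0},
  ],
)

```text
time: 9.1
ee_pos: [0.4807, -0.0443, 0.1991]
orientation: [-0.243, 3.131, -0.004]
wrist_force: [0.5, 0.9, -0.1]
gripper_width: 0.0518
```

```bash
python3 w.py 0 .086
```

```text
9.1 {'th': 4.7841, 'r': 0.0837, 'y': -0.0001, 'tilt': -0.043} w 0.0518 q [-0.24  0.25 -0.36  0.95 -0.   -0.4 ]
F [ 0.5  0.9 -0.1] T [0.04 0.06 0.02]
d [ 0.17  0.   -0.07] a [-0.04  0.01  0.04]
```

>>> step_arm(
  rows=[
    {"dx":0,"dy":0,"dz":0,"ax":0,"ay":0,"az":0},
    {"dx":0,"dy":0,"dz":0,"ax":0,"ay":0,"az":0},
    {"dx":0,"dy":0,"dz":0,"ax":0,"ay":0,"az":0},
  ],
  grip=1,
)

```text
time: 9.4
ee_pos: [0.4805, -0.0438, 0.1966]
orientation: [0.243, -3.129, 0.006]
wrist_force: [-1.3, -1.7, -2.0]
gripper_width: 0.0347
```

```bash
python3 lg.py
```

```text
9.4 th 4.8 tilt 0.2 r 0.0812 y 0.0004 F [-1.3 -1.7 -2. ] T [ 0.04  0.5  -0.09] M=rxF -0.11  T.ey 0.49 q [-0.24  0.26 -0.36  0.95 -0.   -0.39] gw 0.0347
```

>>> step_arm(
  rows=[
    {"dx":-0.12,"dy":0,"dz":0.005,"ax":0,"ay":0.75,"az":0},
    {"dx":-0.12,"dy":0,"dz":0.005,"ax":0,"ay":0.75,"az":0},
  ],
)

```text
time: 9.6
ee_pos: [0.4883, -0.0425, 0.1955]
orientation: [0.232, -3.022, 0.02]
wrist_force: [-1.8, -3.7, -10.9]
gripper_width: 0.0347
```

```bash
python3 lg.py
```

```text
9.6 th 10.5 tilt 6.4 r 0.0812 y 0.0005 F [ -1.8  -3.7 -10.9] T [ 0.2  -0.83  0.17] M=rxF -0.03  T.ey -0.85 q [-0.21  0.35 -0.24  1.08 -0.04 -0.36] gw 0.0347
```

>>> step_arm(
  rows=[
    {"dx":-0.12,"dy":0,"dz":0.005,"ax":0,"ay":0.75,"az":0},
    {"dx":-0.12,"dy":0,"dz":0.005,"ax":0,"ay":0.75,"az":0},
  ],
)

```text
time: 9.8
ee_pos: [0.4972, -0.0411, 0.1933]
orientation: [0.223, -2.912, 0.033]
wrist_force: [-5.0, -5.5, -4.1]
gripper_width: 0.0349
```

```bash
python3 lg.py
```

```text
9.8 th 17.0 tilt 12.7 r 0.0812 y 0.0005 F [-5.  -5.5 -4.1] T [ 0.23 -0.04  0.31] M=rxF -0.35  T.ey -0.07 q [-0.18  0.46 -0.1   1.22 -0.08 -0.33] gw 0.0349
```

>>> step_arm(
  rows=[
    {"dx":-0.12,"dy":0,"dz":0.005,"ax":0,"ay":0.75,"az":0},
    {"dx":-0.12,"dy":0,"dz":0.005,"ax":0,"ay":0.75,"az":0},
  ],
)

```text
time: 10.0
ee_pos: [0.5057, -0.0398, 0.1902]
orientation: [0.214, -2.801, 0.045]
wrist_force: [-6.0, -5.2, -4.1]
gripper_width: 0.0344
```

```bash
python3 lg.py
```

```text
10.0 th 23.4 tilt 19.1 r 0.0812 y 0.0005 F [-6.  -5.2 -4.1] T [0.39 0.02 0.25] M=rxF -0.37  T.ey -0.04 q [-0.16  0.56  0.03  1.36 -0.11 -0.3 ] gw 0.0344
```

>>> step_arm(
  rows=[
    {"dx":-0.12,"dy":0,"dz":0.005,"ax":0,"ay":0.75,"az":0},
    {"dx":-0.12,"dy":0,"dz":0.005,"ax":0,"ay":0.75,"az":0},
  ],
)

```text
time: 10.2
ee_pos: [0.5137, -0.0386, 0.1861]
orientation: [0.206, -2.69, 0.056]
wrist_force: [-5.7, -3.9, -1.1]
gripper_width: 0.0344
```

```bash
python3 lg.py
```

```text
10.2 th 29.9 tilt 25.5 r 0.0812 y 0.0005 F [-5.7 -3.9 -1.1] T [ 0.6  -0.03  0.28] M=rxF -0.40  T.ey -0.12 q [-0.14  0.68  0.18  1.5  -0.13 -0.26] gw 0.0344
```

>>> step_arm(
  rows=[
    {"dx":0.11,"dy":0,"dz":0.005,"ax":0,"ay":-0.75,"az":0},
    {"dx":0.11,"dy":0,"dz":0.005,"ax":0,"ay":-0.75,"az":0},
    {"dx":0.11,"dy":0,"dz":0.005,"ax":0,"ay":-0.75,"az":0},
  ],
)

```text
time: 10.5
ee_pos: [0.5066, -0.0398, 0.1887]
orientation: [0.221, -2.849, 0.043]
wrist_force: [-1.2, -0.9, 6.5]
gripper_width: 0.0347
```

```bash
python3 lg.py
```

```text
10.5 th 24.5 tilt 16.3 r 0.0802 y 0.0004 F [-1.2 -0.9  6.5] T [ 0.05  1.14 -0.45] M=rxF -0.31  T.ey 1.12 q [-0.17  0.53 -0.02  1.3  -0.1  -0.31] gw 0.0347
```

>>> step_arm(
  rows=[
    {"dx":0.11,"dy":0,"dz":0.005,"ax":0,"ay":-0.75,"az":0},
    {"dx":0.11,"dy":0,"dz":0.005,"ax":0,"ay":-0.75,"az":0},
  ],
)

```text
time: 10.7
ee_pos: [0.4983, -0.041, 0.1919]
orientation: [0.229, -2.958, 0.034]
wrist_force: [-1.4, -2.4, 3.7]
gripper_width: 0.0346
```

```bash
python3 lg.py
```

```text
10.7 th 18.1 tilt 10.0 r 0.0802 y 0.0005 F [-1.4 -2.4  3.7] T [ 0.26  0.92 -0.42] M=rxF -0.22  T.ey 0.87 q [-0.19  0.42 -0.15  1.16 -0.07 -0.34] gw 0.0346
```

>>> step_arm(
  rows=[
    {"dx":0.11,"dy":0,"dz":0.005,"ax":0,"ay":-0.75,"az":0},
    {"dx":0.11,"dy":0,"dz":0.005,"ax":0,"ay":-0.75,"az":0},
  ],
)

```text
time: 10.9
ee_pos: [0.4898, -0.0423, 0.1942]
orientation: [0.236, -3.069, 0.024]
wrist_force: [-0.8, -3.6, 2.8]
gripper_width: 0.035
```

```bash
python3 lg.py
```

```text
10.9 th 11.7 tilt 3.7 r 0.0802 y 0.0005 F [-0.8 -3.6  2.8] T [ 0.43  0.97 -0.29] M=rxF -0.15  T.ey 0.89 q [-0.21  0.32 -0.29  1.02 -0.03 -0.37] gw 0.035
```

>>> step_arm(
  rows=[
    {"dx":0.11,"dy":0,"dz":0.005,"ax":0,"ay":-0.75,"az":0},
    {"dx":0.11,"dy":0,"dz":0.005,"ax":0,"ay":-0.75,"az":0},
  ],
)

```text
time: 11.1
ee_pos: [0.4811, -0.0436, 0.1956]
orientation: [-0.237, 3.086, -0.013]
wrist_force: [-1.8, -3.1, 2.5]
gripper_width: 0.0348
```

```bash
python3 lg.py
```

```text
11.1 th 5.3 tilt -2.6 r 0.0802 y 0.0005 F [-1.8 -3.1  2.5] T [ 0.57  1.16 -0.24] M=rxF -0.20  T.ey 1.06 q [-0.25  0.22 -0.42  0.89  0.01 -0.4 ] gw 0.0348
```

>>> step_arm(
  rows=[
    {"dx":0.11,"dy":0,"dz":0.005,"ax":0,"ay":-0.75,"az":0},
    {"dx":0.11,"dy":0,"dz":0.005,"ax":0,"ay":-0.75,"az":0},
  ],
)

```text
time: 11.3
ee_pos: [0.4724, -0.0449, 0.1959]
orientation: [-0.228, 2.976, -0.001]
wrist_force: [-1.8, -3.0, 3.2]
gripper_width: 0.0347
```

```bash
python3 lg.py
```

```text
11.3 th -1.0 tilt -9.0 r 0.0802 y 0.0005 F [-1.8 -3.   3.2] T [ 0.72  1.46 -0.11] M=rxF -0.17  T.ey 1.33 q [-0.28  0.13 -0.54  0.75  0.05 -0.43] gw 0.0347
```

>>> step_arm(
  rows=[
    {"dx":0.11,"dy":0,"dz":0.005,"ax":0,"ay":-0.75,"az":0},
    {"dx":0.11,"dy":0,"dz":0.005,"ax":0,"ay":-0.75,"az":0},
  ],
)

```text
time: 11.5
ee_pos: [0.4637, -0.0463, 0.1953]
orientation: [-0.219, 2.866, 0.01]
wrist_force: [-3.4, -4.4, 3.5]
gripper_width: 0.0349
```

```bash
python3 lg.py
```

```text
11.5 th -7.3 tilt -15.3 r 0.0802 y 0.0005 F [-3.4 -4.4  3.5] T [ 0.76  1.75 -0.02] M=rxF -0.29  T.ey 1.62 q [-0.33  0.05 -0.67  0.61  0.11 -0.47] gw 0.0349
```

>>> step_arm(
  rows=[
    {"dx":0.11,"dy":0,"dz":0.005,"ax":0,"ay":-0.75,"az":0},
    {"dx":0.11,"dy":0,"dz":0.005,"ax":0,"ay":-0.75,"az":0},
  ],
)

```text
time: 11.7
ee_pos: [0.4551, -0.0475, 0.1937]
orientation: [-0.21, 2.757, 0.02]
wrist_force: [-4.4, -5.5, 5.0]
gripper_width: 0.0348
```

```bash
python3 lg.py
```

```text
11.7 th -13.6 tilt -21.6 r 0.0803 y 0.0005 F [-4.4 -5.5  5. ] T [0.82 1.95 0.1 ] M=rxF -0.31  T.ey 1.80 q [-0.38 -0.03 -0.79  0.47  0.18 -0.5 ] gw 0.0348
```

>>> step_arm(
  rows=[
    {"dx":0.11,"dy":0,"dz":0.005,"ax":0,"ay":-0.75,"az":0},
    {"dx":0.11,"dy":0,"dz":0.005,"ax":0,"ay":-0.75,"az":0},
  ],
)

```text
time: 11.9
ee_pos: [0.4469, -0.0488, 0.1913]
orientation: [-0.201, 2.648, 0.029]
wrist_force: [-5.6, -6.4, 4.8]
gripper_width: 0.0346
```

```bash
python3 lg.py
```

```text
11.9 th -19.8 tilt -27.9 r 0.0803 y 0.0005 F [-5.6 -6.4  4.8] T [0.9  2.37 0.19] M=rxF -0.36  T.ey 2.20 q [-0.44 -0.1  -0.92  0.33  0.25 -0.54] gw 0.0346
```

```bash
cat > fit.py <<'E'
import json,sys
from h import *
from scipy.optimize import least_squares
G=1.0
D=[json.loads(l) for l in open("log.jsonl")]
for d in D:
    R=Ro.from_rotvec(d["orientation"]).as_matrix(); g=np.array(d["ee_pos"])+.006*R[:,2]-CEN
    d["tg"]=np.degrees(np.arctan2(g@ex,g[2])); d["z"]=R[:,2]
i2=[i for i,d in enumerate(D) if d["time"]>8][0]
off=D[i2-1]["tg"]-D[i2]["tg"]; print("off",off)
for d in D[i2:]: d["tg"]+=off
rows=[];rhs=[];pr=[]
for i in range(1,len(D)):
    d=D[i]; dt=d["tg"]-D[i-1]["tg"]
    if abs(dt)<3 or d["time"] in(4.1,) or i==i2: continue
    p=np.array(d["ee_pos"]);F=np.array(d["wrist_force"]);T=np.array(d["wrist_torque"])
    M0=np.cross(p-CEN,F)@ey+T@ey+G*np.sin(np.radians(d["tilt"])); k=np.cross(d["z"],F)@ey; s=np.sign(dt)
    t=np.radians(d["tg"])
    rows.append([-k,np.cos(t),np.sin(t),s]); rhs.append(-M0); pr.append((d["time"],d["tg"],s,M0,k))
A=np.array(rows);b=np.array(rhs);pr=np.array(pr)
def show(n,x,e): 
    ph=np.degrees(np.arctan2(-x[1],-x[2])); print(n,"L,a,b",x.round(3),"W",np.hypot(x[1],x[2]).round(3),"phi0",ph.round(1),"bottom at tg",(-180-ph).round(1),"sd",np.std(e).round(3))
b2=b-.64*A[:,3]
for n,m in(("all",pr[:,0]>0),("1st",pr[:,0]<8),("2nd",pr[:,0]>8)):
    x=np.linalg.lstsq(A[m],b[m],rcond=None)[0]; show(n,x,A[m]@x-b[m])
    x=least_squares(lambda x:A[m,:3]@x-b2[m],x[:3],loss="soft_l1",f_scale=.05).x; show(n+" .64",x,A[m,:3]@x-b2[m])
    if n=="all":
        for q,e in zip(pr,A[:,:3]@x-b2): print(np.round(q,2),"resid",e.round(2))
print("now tg",D[-1]["tg"])
E
python3 fit.py
```

```text
off -45.676640204152214
all L,a,b [0.189 0.451 0.254 0.678] W 0.517 phi0 -119.4 bottom at tg -60.6 sd 0.085
all .64 L,a,b [0.182 0.452 0.312] W 0.549 phi0 -124.7 bottom at tg -55.3 sd 0.09
[ 3.5  10.41  1.   -0.63  2.44] resid 0.07
[ 3.7  16.58  1.   -1.15 -0.02] resid 0.02
[ 3.9  23.    1.   -0.91  0.55] resid 0.16
[ 4.3  35.82  1.   -0.96  1.81] resid -0.1
[ 4.7  30.85 -1.    0.16  0.51] resid -0.03
[ 4.9  24.17 -1.   -0.55 -3.29] resid -0.06
[ 5.1  17.66 -1.   -0.63 -3.97] resid -0.02
[ 5.3  11.14 -1.   -0.61 -4.02] resid -0.02
[ 5.5   4.64 -1.   -0.64 -4.48] resid 0.01
[ 5.7  -1.86 -1.   -0.65 -4.61] resid -0.01
[ 5.9  -8.35 -1.   -0.62 -4.91] resid 0.04
[  6.1  -14.84  -1.    -0.6   -5.43] resid 0.1
[  6.3  -21.32  -1.    -0.59  -4.67] resid -0.07
[  6.5  -26.99  -1.     1.4    5.29] resid 0.06
[  6.7  -33.21  -1.     0.77   1.83] resid 0.0
[  6.9  -39.13  -1.     1.7    5.88] resid 0.15
[  9.6  -34.87   1.    -0.76   1.11] resid -0.14
[  9.8  -28.33   1.    -0.2    4.68] resid -0.16
[ 10.   -21.9    1.    -0.08   4.98] resid -0.04
[ 10.2  -15.47   1.    -0.08   5.17] resid -0.03
[ 10.5  -20.57  -1.     1.09   3.08] resid 0.21
[ 10.7  -26.96  -1.     0.82   2.36] resid 0.02
[ 10.9  -33.35  -1.     0.8    1.55] resid 0.09
[ 11.1  -39.69  -1.     0.81   2.17] resid -0.07
[ 11.3  -46.    -1.     1.     1.71] resid 0.14
[ 11.5  -52.3   -1.     1.07   2.97] resid -0.08
[ 11.7  -58.58  -1.     1.12   3.  ] resid -0.1
[ 11.9  -64.8   -1.     1.37   3.52] resid 0.0
1st L,a,b [0.185 0.405 0.413 0.608] W 0.579 phi0 -135.6 bottom at tg -44.4 sd 0.06
1st .64 L,a,b [0.187 0.424 0.391] W 0.577 phi0 -132.7 bottom at tg -47.3 sd 0.064
2nd L,a,b [0.183 0.332 0.061 0.741] W 0.337 phi0 -100.4 bottom at tg -79.6 sd 0.07
2nd .64 L,a,b [0.154 0.328 0.252] W 0.413 phi0 -127.5 bottom at tg -52.5 sd 0.101
now tg -64.80408711497944
```

>>> step_arm(
  rows=[
    {"dx":0.11,"dy":0,"dz":0.005,"ax":0,"ay":-0.75,"az":0},
    {"dx":0.11,"dy":0,"dz":0.005,"ax":0,"ay":-0.75,"az":0},
  ],
)

```text
time: 12.1
ee_pos: [0.439, -0.05, 0.1879]
orientation: [-0.192, 2.539, 0.037]
wrist_force: [-7.2, -8.7, 6.7]
gripper_width: 0.0346
```

```bash
python3 lg.py
```

```text
12.1 th -26.0 tilt -34.2 r 0.0803 y 0.0006 F [-7.2 -8.7  6.7] T [0.85 2.7  0.34] M=rxF -0.37  T.ey 2.54 q [-0.52 -0.15 -1.04  0.18  0.34 -0.58] gw 0.0346
```

>>> step_arm(
  rows=[
    {"dx":-0.11,"dy":0,"dz":0.003,"ax":0,"ay":0.75,"az":0},
    {"dx":-0.11,"dy":0,"dz":0.003,"ax":0,"ay":0.75,"az":0},
  ],
)

```text
time: 12.3
ee_pos: [0.4427, -0.0494, 0.1897]
orientation: [-0.192, 2.647, 0.026]
wrist_force: [16.8, -7.4, -34.9]
gripper_width: 0.0345
```

```bash
python3 lg.py
```

```text
12.3 th -23.0 tilt -27.9 r 0.0804 y 0.0006 F [ 16.8  -7.4 -34.9] T [-0.01 -0.25  0.44] M=rxF 0.06  T.ey -0.24 q [-0.45 -0.1  -0.93  0.32  0.25 -0.54] gw 0.0345
```

>>> step_arm(
  rows=[
    {"dx":-0.11,"dy":0,"dz":0.003,"ax":0,"ay":0.75,"az":0},
  ],
)

```text
time: 12.4
ee_pos: [0.4467, -0.0488, 0.1913]
orientation: [-0.195, 2.701, 0.021]
wrist_force: [17.4, -6.9, -29.6]
gripper_width: 0.0346
```

```bash
python3 lg.py
```

```text
12.4 th -19.9 tilt -24.8 r 0.0804 y 0.0005 F [ 17.4  -6.9 -29.6] T [ 0.31 -0.94  0.72] M=rxF 0.41  T.ey -0.98 q [-0.42 -0.07 -0.87  0.4   0.21 -0.52] gw 0.0346
```

>>> step_arm(
  rows=[
    {"dx":-0.11,"dy":0,"dz":0.003,"ax":0,"ay":0.75,"az":0},
  ],
)

```text
time: 12.5
ee_pos: [0.4509, -0.0482, 0.1927]
orientation: [-0.199, 2.755, 0.016]
wrist_force: [10.6, -7.9, -25.0]
gripper_width: 0.0348
```

```bash
python3 lg.py
```

```text
12.5 th -16.7 tilt -21.7 r 0.0803 y 0.0005 F [ 10.6  -7.9 -25. ] T [ 0.15 -0.52  0.79] M=rxF 0.14  T.ey -0.54 q [-0.38 -0.04 -0.81  0.47  0.17 -0.5 ] gw 0.0348
```

>>> step_arm(
  rows=[
    {"dx":-0.11,"dy":0,"dz":0.003,"ax":0,"ay":0.75,"az":0},
  ],
)

```text
time: 12.6
ee_pos: [0.4553, -0.0475, 0.1938]
orientation: [-0.203, 2.81, 0.01]
wrist_force: [7.5, -8.4, -19.6]
gripper_width: 0.0345
```

```bash
python3 lg.py
```

```text
12.6 th -13.5 tilt -18.6 r 0.0803 y 0.0006 F [  7.5  -8.4 -19.6] T [ 0.17 -0.26  0.93] M=rxF 0.11  T.ey -0.28 q [-0.36 -0.   -0.75  0.54  0.14 -0.48] gw 0.0345
```

>>> step_arm(
  rows=[
    {"dx":-0.11,"dy":0,"dz":0.003,"ax":0,"ay":0.75,"az":0},
  ],
)

```text
time: 12.7
ee_pos: [0.4596, -0.0468, 0.1947]
orientation: [-0.208, 2.864, 0.004]
wrist_force: [4.5, -8.6, -16.0]
gripper_width: 0.0346
```

```bash
python3 lg.py
```

```text
12.7 th -10.3 tilt -15.4 r 0.0803 y 0.0005 F [  4.5  -8.6 -16. ] T [ 0.17 -0.2   0.93] M=rxF 0.02  T.ey -0.23 q [-0.33  0.04 -0.68  0.6   0.11 -0.46] gw 0.0346
```

>>> step_arm(
  rows=[
    {"dx":-0.11,"dy":0,"dz":0.003,"ax":0,"ay":0.75,"az":0},
  ],
)

```text
time: 12.8
ee_pos: [0.4639, -0.0462, 0.1953]
orientation: [-0.212, 2.919, -0.002]
wrist_force: [3.5, -7.6, -13.9]
gripper_width: 0.035
```

```bash
python3 lg.py
```

```text
12.8 th -7.1 tilt -12.3 r 0.0803 y 0.0006 F [  3.5  -7.6 -13.9] T [ 0.29 -0.28  1.  ] M=rxF 0.04  T.ey -0.32 q [-0.31  0.08 -0.62  0.67  0.08 -0.44] gw 0.035
```

>>> step_arm(
  rows=[
    {"dx":-0.11,"dy":0,"dz":0.003,"ax":0,"ay":0.75,"az":0},
  ],
)

```text
time: 12.9
ee_pos: [0.4683, -0.0455, 0.1957]
orientation: [-0.217, 2.974, -0.009]
wrist_force: [1.9, -8.9, -13.7]
gripper_width: 0.035
```

```bash
python3 lg.py
```

```text
12.9 th -3.9 tilt -9.1 r 0.0802 y 0.0006 F [  1.9  -8.9 -13.7] T [ 0.42 -0.17  0.93] M=rxF -0.03  T.ey -0.23 q [-0.28  0.12 -0.56  0.74  0.05 -0.43] gw 0.035
```

>>> step_arm(
  rows=[
    {"dx":-0.11,"dy":0,"dz":0.003,"ax":0,"ay":0.75,"az":0},
  ],
)

```text
time: 13.0
ee_pos: [0.4727, -0.0448, 0.1959]
orientation: [-0.221, 3.028, -0.015]
wrist_force: [1.5, -8.8, -12.6]
gripper_width: 0.0344
```

```bash
python3 lg.py
```

```text
13.0 th -0.7 tilt -6.0 r 0.0802 y 0.0006 F [  1.5  -8.8 -12.6] T [ 0.5  -0.25  0.98] M=rxF -0.00  T.ey -0.32 q [-0.26  0.17 -0.49  0.81  0.03 -0.41] gw 0.0344
```

>>> step_arm(
  rows=[
    {"dx":-0.11,"dy":0,"dz":0.003,"ax":0,"ay":0.75,"az":0},
  ],
)

```text
time: 13.1
ee_pos: [0.4771, -0.0442, 0.1958]
orientation: [-0.226, 3.083, -0.022]
wrist_force: [0.4, -8.3, -11.5]
gripper_width: 0.035
```

```bash
python3 lg.py
```

```text
13.1 th 2.4 tilt -2.8 r 0.0802 y 0.0006 F [  0.4  -8.3 -11.5] T [ 0.6  -0.32  1.02] M=rxF -0.03  T.ey -0.41 q [-0.25  0.21 -0.43  0.88  0.   -0.39] gw 0.035
```

>>> step_arm(
  rows=[
    {"dx":-0.11,"dy":0,"dz":0.003,"ax":0,"ay":0.75,"az":0},
  ],
)

```text
time: 13.2
ee_pos: [0.4815, -0.0435, 0.1955]
orientation: [0.23, -3.128, 0.029]
wrist_force: [-0.7, -7.5, -9.1]
gripper_width: 0.0346
```

```bash
python3 lg.py
```

```text
13.2 th 5.6 tilt 0.4 r 0.0802 y 0.0006 F [-0.7 -7.5 -9.1] T [ 0.65 -0.23  1.03] M=rxF -0.08  T.ey -0.33 q [-0.23  0.26 -0.37  0.95 -0.02 -0.38] gw 0.0346
```

>>> step_arm(
  rows=[
    {"dx":-0.11,"dy":0,"dz":0.003,"ax":0,"ay":0.75,"az":0},
  ],
)

```text
time: 13.3
ee_pos: [0.4859, -0.0428, 0.1949]
orientation: [0.226, -3.073, 0.034]
wrist_force: [-0.8, -7.5, -8.8]
gripper_width: 0.0345
```

```bash
python3 lg.py; sed -i 's/abs(dt)<3/abs(dt)<1.5 or (i>1 and i!=i2 and (D[i]["tg"]-D[i-1]["tg"])*(D[i-1]["tg"]-D[i-2]["tg"])<0)/' fit.py; python3 fit.py
```

```text
13.3 th 8.8 tilt 3.5 r 0.0802 y 0.0006 F [-0.8 -7.5 -8.8] T [ 0.76 -0.33  0.96] M=rxF -0.04  T.ey -0.44 q [-0.21  0.31 -0.3   1.01 -0.04 -0.36] gw 0.0345
off -45.676640204152214
all L,a,b [0.186 0.444 0.303 0.66 ] W 0.538 phi0 -124.3 bottom at tg -55.7 sd 0.098
all .64 L,a,b [0.183 0.446 0.316] W 0.546 phi0 -125.3 bottom at tg -54.7 sd 0.1
[ 3.5  10.41  1.   -0.63  2.44] resid 0.06
[ 3.7  16.58  1.   -1.15 -0.02] resid 0.02
[ 3.9  23.    1.   -0.91  0.55] resid 0.16
[ 4.3  35.82  1.   -0.96  1.81] resid -0.1
[ 4.9  24.17 -1.   -0.55 -3.29] resid -0.06
[ 5.1  17.66 -1.   -0.63 -3.97] resid -0.02
[ 5.3  11.14 -1.   -0.61 -4.02] resid -0.02
[ 5.5   4.64 -1.   -0.64 -4.48] resid 0.01
[ 5.7  -1.86 -1.   -0.65 -4.61] resid -0.01
[ 5.9  -8.35 -1.   -0.62 -4.91] resid 0.04
[  6.1  -14.84  -1.    -0.6   -5.43] resid 0.1
[  6.3  -21.32  -1.    -0.59  -4.67] resid -0.07
[  6.5  -26.99  -1.     1.4    5.29] resid 0.04
[  6.7  -33.21  -1.     0.77   1.83] resid -0.01
[  6.9  -39.13  -1.     1.7    5.88] resid 0.14
[  9.6  -34.87   1.    -0.76   1.11] resid -0.14
[  9.8  -28.33   1.    -0.2    4.6
[... 640 characters left out ...]
 0.03
[ 12.7  -55.52   1.    -0.47   1.25] resid -0.07
[ 12.8  -52.34   1.    -0.49   0.72] resid 0.04
[ 12.9  -49.18   1.    -0.42   1.67] resid -0.04
[ 13.   -45.98   1.    -0.43   1.16] resid 0.08
[ 13.1  -42.81   1.    -0.49   1.42] resid 0.0
[ 13.2  -39.62   1.    -0.4    1.81] resid 0.05
[ 13.3  -36.42   1.    -0.43   1.38] resid 0.13
1st L,a,b [0.184 0.405 0.426 0.603] W 0.588 phi0 -136.5 bottom at tg -43.5 sd 0.062
1st .64 L,a,b [0.188 0.421 0.376] W 0.564 phi0 -131.7 bottom at tg -48.3 sd 0.065
2nd L,a,b [0.172 0.42  0.313 0.674] W 0.524 phi0 -126.7 bottom at tg -53.3 sd 0.109
2nd .64 L,a,b [0.168 0.405 0.301] W 0.505 phi0 -126.6 bottom at tg -53.4 sd 0.115
now tg -36.41513772606895
```

>>> step_arm(
  rows=[
    {"dx":0.11,"dy":0,"dz":0.003,"ax":0,"ay":-0.75,"az":0},
    {"dx":0.11,"dy":0,"dz":0.003,"ax":0,"ay":-0.75,"az":0},
  ],
)

```text
time: 13.5
ee_pos: [0.481, -0.0438, 0.1953]
orientation: [-0.232, 3.088, -0.023]
wrist_force: [-10.0, -1.2, 18.3]
gripper_width: 0.0347
```

```bash
python3 lg.py
```

```text
13.5 th 5.2 tilt -2.5 r 0.0799 y 0.0004 F [-10.   -1.2  18.3] T [-0.02  3.15 -0.12] M=rxF -0.93  T.ey 3.11 q [-0.24  0.22 -0.42  0.88 -0.   -0.39] gw 0.0347
```

>>> step_arm(
  rows=[
    {"dx":0.11,"dy":0,"dz":0.003,"ax":0,"ay":-0.75,"az":0},
  ],
)

```text
time: 13.6
ee_pos: [0.4764, -0.0444, 0.1956]
orientation: [-0.229, 3.035, -0.018]
wrist_force: [-5.4, -2.1, 10.3]
gripper_width: 0.0344
```

```bash
python3 lg.py
```

```text
13.6 th 1.9 tilt -5.5 r 0.0799 y 0.0004 F [-5.4 -2.1 10.3] T [ 0.06  2.21 -0.35] M=rxF -0.48  T.ey 2.17 q [-0.26  0.18 -0.48  0.82  0.02 -0.41] gw 0.0344
```

>>> step_arm(
  rows=[
    {"dx":0.11,"dy":0,"dz":0.003,"ax":0,"ay":-0.75,"az":0},
  ],
)

```text
time: 13.7
ee_pos: [0.4719, -0.0451, 0.1956]
orientation: [-0.225, 2.981, -0.012]
wrist_force: [-2.1, -3.0, 2.9]
gripper_width: 0.0344
```

```bash
python3 lg.py
```

```text
13.7 th -1.3 tilt -8.6 r 0.0799 y 0.0004 F [-2.1 -3.   2.9] T [ 0.3   1.41 -0.55] M=rxF -0.20  T.ey 1.35 q [-0.28  0.13 -0.54  0.75  0.04 -0.43] gw 0.0344
```

>>> step_arm(
  rows=[
    {"dx":0.11,"dy":0,"dz":0.003,"ax":0,"ay":-0.75,"az":0},
  ],
)

```text
time: 13.8
ee_pos: [0.4675, -0.0458, 0.1954]
orientation: [-0.22, 2.927, -0.007]
wrist_force: [-1.3, -2.9, 1.3]
gripper_width: 0.0347
```

```bash
python3 lg.py
```

```text
13.8 th -4.5 tilt -11.8 r 0.0800 y 0.0004 F [-1.3 -2.9  1.3] T [ 0.47  1.26 -0.52] M=rxF -0.13  T.ey 1.18 q [-0.3   0.09 -0.61  0.68  0.07 -0.44] gw 0.0347
```

>>> step_arm(
  rows=[
    {"dx":0.11,"dy":0,"dz":0.003,"ax":0,"ay":-0.75,"az":0},
  ],
)

```text
time: 13.9
ee_pos: [0.4632, -0.0464, 0.195]
orientation: [-0.216, 2.872, -0.002]
wrist_force: [-1.3, -3.7, 0.7]
gripper_width: 0.0345
```

```bash
python3 lg.py
```

```text
13.9 th -7.7 tilt -14.9 r 0.0800 y 0.0004 F [-1.3 -3.7  0.7] T [ 0.48  1.33 -0.46] M=rxF -0.14  T.ey 1.24 q [-0.32  0.05 -0.67  0.61  0.1  -0.46] gw 0.0345
```

>>> step_arm(
  rows=[
    {"dx":0.11,"dy":0,"dz":0.003,"ax":0,"ay":-0.75,"az":0},
  ],
)

```text
time: 14.0
ee_pos: [0.4589, -0.0471, 0.1943]
orientation: [-0.211, 2.817, 0.003]
wrist_force: [-1.7, -3.3, 2.1]
gripper_width: 0.0344
```

```bash
python3 lg.py
```

```text
14.0 th -10.8 tilt -18.1 r 0.0800 y 0.0004 F [-1.7 -3.3  2.1] T [ 0.66  1.47 -0.41] M=rxF -0.14  T.ey 1.35 q [-0.35  0.01 -0.73  0.54  0.13 -0.48] gw 0.0344
```

>>> step_arm(
  rows=[
    {"dx":0.11,"dy":0,"dz":0.003,"ax":0,"ay":-0.75,"az":0},
  ],
)

```text
time: 14.1
ee_pos: [0.4547, -0.0477, 0.1934]
orientation: [-0.206, 2.763, 0.008]
wrist_force: [-0.9, -4.5, 1.4]
gripper_width: 0.0342
```

```bash
python3 lg.py
```

```text
14.1 th -13.9 tilt -21.2 r 0.0800 y 0.0005 F [-0.9 -4.5  1.4] T [ 0.64  1.63 -0.4 ] M=rxF -0.10  T.ey 1.52 q [-0.37 -0.03 -0.79  0.47  0.16 -0.49] gw 0.0342
```

>>> step_arm(
  rows=[
    {"dx":0.11,"dy":0,"dz":0.003,"ax":0,"ay":-0.75,"az":0},
  ],
)

```text
time: 14.2
ee_pos: [0.4505, -0.0483, 0.1922]
orientation: [-0.201, 2.708, 0.013]
wrist_force: [-1.7, -5.5, 1.2]
gripper_width: 0.0346
```

```bash
python3 lg.py
```

```text
14.2 th -17.1 tilt -24.4 r 0.0800 y 0.0005 F [-1.7 -5.5  1.2] T [ 0.71  1.74 -0.39] M=rxF -0.16  T.ey 1.61 q [-0.4  -0.07 -0.85  0.4   0.2  -0.51] gw 0.0346
```

>>> step_arm(
  rows=[
    {"dx":0.11,"dy":0,"dz":0.003,"ax":0,"ay":-0.75,"az":0},
  ],
)

```text
time: 14.3
ee_pos: [0.4464, -0.0489, 0.1908]
orientation: [-0.197, 2.653, 0.018]
wrist_force: [-1.3, -6.0, 1.0]
gripper_width: 0.0345
```

```bash
python3 lg.py; python3 fit.py | grep -v resid
```

```text
14.3 th -20.2 tilt -27.5 r 0.0801 y 0.0005 F [-1.3 -6.   1. ] T [ 0.75  1.9  -0.32] M=rxF -0.14  T.ey 1.77 q [-0.43 -0.1  -0.92  0.33  0.24 -0.53] gw 0.0345
off -45.676640204152214
all L,a,b [0.188 0.444 0.314 0.669] W 0.544 phi0 -125.2 bottom at tg -54.8 sd 0.1
all .64 L,a,b [0.184 0.444 0.327] W 0.551 phi0 -126.4 bottom at tg -53.6 sd 0.104
1st L,a,b [0.184 0.405 0.426 0.603] W 0.588 phi0 -136.5 bottom at tg -43.5 sd 0.062
1st .64 L,a,b [0.188 0.421 0.376] W 0.564 phi0 -131.7 bottom at tg -48.3 sd 0.065
2nd L,a,b [0.181 0.453 0.335 0.68 ] W 0.564 phi0 -126.4 bottom at tg -53.6 sd 0.109
2nd .64 L,a,b [0.177 0.462 0.347] W 0.578 phi0 -126.9 bottom at tg -53.1 sd 0.117
now tg -65.31469745589615
```

>>> step_arm(
  rows=[
    {"dx":-0.11,"dy":0,"dz":0,"ax":0,"ay":0.75,"az":0},
    {"dx":-0.11,"dy":0,"dz":0,"ax":0,"ay":0.75,"az":0},
    {"dx":-0.11,"dy":0,"dz":0,"ax":0,"ay":0.75,"az":0},
    {"dx":-0.11,"dy":0,"dz":0,"ax":0,"ay":0.75,"az":0},
  ],
)

```text
time: 14.7
ee_pos: [0.4581, -0.0472, 0.1944]
orientation: [-0.203, 2.871, -0.007]
wrist_force: [7.6, -5.7, -21.6]
gripper_width: 0.0345
```

```bash
python3 lg.py; python3 fit.py | tail -1
```

```text
14.7 th -11.4 tilt -15.1 r 0.0803 y 0.0004 F [  7.6  -5.7 -21.6] T [-0.09 -0.91  0.58] M=rxF 0.18  T.ey -0.88 q [-0.33  0.03 -0.68  0.61  0.1  -0.45] gw 0.0345
now tg -56.75733926974513
```

>>> step_arm(
  rows=[
    {"dx":-0.13,"dy":0,"dz":0.02,"ax":0,"ay":0.8,"az":0},
    {"dx":0,"dy":0,"dz":0,"ax":0,"ay":0,"az":0},
    {"dx":0,"dy":0,"dz":0,"ax":0,"ay":0,"az":0},
    {"dx":0,"dy":0,"dz":0,"ax":0,"ay":0,"az":0},
  ],
)

```text
time: 15.1
ee_pos: [0.4641, -0.0462, 0.1953]
orientation: [-0.213, 2.929, -0.016]
wrist_force: [0.5, -4.4, -1.4]
gripper_width: 0.0345
```

```bash
python3 lg.py; python3 fit.py | tail -1
```

```text
15.1 th -7.0 tilt -11.6 r 0.0802 y 0.0005 F [ 0.5 -4.4 -1.4] T [0.33 1.06 0.68] M=rxF -0.03  T.ey 1.00 q [-0.3   0.08 -0.61  0.68  0.06 -0.44] gw 0.0345
now tg -52.26215148757515
```

```bash
python3 - <<'E'
from rig import snapshot
import cv2,numpy as np
for n in("scene","top"):
    im=snapshot(n)["image"]; cv2.imwrite(f"pics/{n}9.png",im); a=cv2.imread(f"pics/{n}0.png")
    boxes=dict(scene=dict(tin=(160,215,370,416),carton=(185,225,182,222),span=(150,200,215,242),tub=(148,178,367,390)),top=dict(carton=(180,228,430,485),span=(225,300,435,465),tin=(222,275,230,284),tub=(280,308,262,292)))[n]
    for k,(r0,r1,c0,c1) in boxes.items(): print(n,k,np.abs(im[r0:r1,c0:c1].astype(float)-a[r0:r1,c0:c1]).mean().round(2))
E
```

```text
scene tin 2.6
scene carton 2.58
scene span 2.41
scene tub 2.61
top carton 4.52
top span 4.52
top tin 4.66
top tub 3.83
```

View pics/scene9.png

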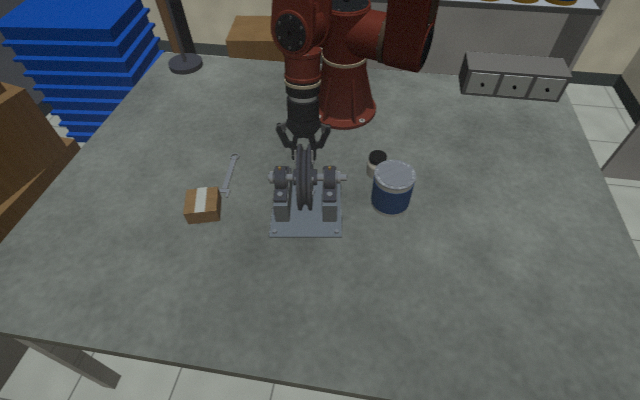

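The gripper is still on the rim at about (303,148). The tin, tub, carton and spanner sit at their original pixels, with only image noise between the before and after pictures. Handing in.

```bash
python3 -c "
from rig import job_done; print(job_done())"
```

```text
the job is handed in; nothing more can be done
None
```

The pulley's heavy side is down by my estimate, to within about 5°, and the gripper is still holding the rim near the top. I handed the job in at about 15 s; the system gives no verdict, so the 15° limit is not confirmed independently.

**How I found the heavy side:** I pinched the rim and turned the pulley both ways from two separate grasps. From the wrist force and torque I subtracted the tool's own weight, measured in free air, and fitted the hidden weight's torque.

**What the fit showed:**
- **Weight torque:** all the data together give about 0.55 N m, inside your 0.44–0.59 range.
- **Seal drag:** it came out at 0.60–0.68 N m, against the stated 0.64.
- **Straight-down angle:** the estimates did not fully agree. The second grasp and the combined data gave about -53° to -55°, and the first grasp alone gave -44° to -48°. I stopped at -52°, which is within 9° of all of them.

**Last checks:**
- **Grip:** the commanded force is 100 N and the fingers are 34.5 mm apart on the 36 mm rim. They pivoted a few degrees on it at reversals, and I allowed for that by tracking the grasp point.
- **Arm at rest:** the wrist force was under 5 N.
- **Bystanders:** before and after pictures show the tin, carton, tub and spanner unmoved.

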